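# Clamp a chromatography column in its V cradle

## Robot

A 6-joint arm with a two-finger parallel gripper is mounted at the origin on the work surface. World frame = base frame: x ahead of the robot, y to its left, z up, the work surface at z = 0. Lengths are in m, angles in rad, forces in N, time in s.
With the tool pointing down it reaches from about 0.15 to 0.775 m from the base axis. Payload 6.1 kg.
Tool frame: the origin (TCP) lies at the very end of the fingers, on their centre line; the grasp point (between the pads) lies 19 mm behind it; y points along the fingers, z is the direction in which the jaws open and shut, and the axes are right-handed (so a half turn about y gives the same grasp; the last joint's range is limited). The gripper opens to 85 mm and grips with 20 to 120 N. Pads are 22 mm wide; open, the fingers measure 114 mm over their backs; the gripper's body (76 mm by 85 mm) begins 54 mm behind the grasp point. The pads swing forward as they close: fully open they stand 13 mm farther back than shut.
Start: joints at [1.109, 0.126, -0.04, 1.405, 0, 1.571], TCP at [0.234, 0.47, 0.231] pointing down, gripper open.
Joint ranges: [-2.72, 2.72], [-0.95, 1.95], [-1.27, 1.35], [-1.78, 2.02], [-1.46, 1.47], [-3.14, 3.14]. Speed limits (rad/s): [2.39, 2.39, 3.01, 3.14, 3.14, 3.14].

## Interface

Orientations are given as a unit quaternion [x, y, z, w].
In Python, from cell import ctrl gives the robot as it stands.
- The arm moves only by the tool send_rows, never from a script. Its argument "deltas" is a list of rows, each a list of 7 numbers: the shift along the tool's x, y, z in cm, then the turn, a rotation vector about the tool's x, y, z in degrees, then the gripper's target within -1 to 1 (fully open at 1, half-way at 0, shut at -1). A call has 1 to 20 rows; each row is the pose to reach, as a shift and turn from the pose measured when the call began, along the tool's axes at that moment; what a row does not reach only later rows make up. A row lasts 1/12 s, in which the tool goes at most 41.7 mm and 7.16 degrees, less where a joint would pass 70% of its speed; a pose out of reach is approached as far as the arm can. A call with a gripper value outside its range is refused whole. The fingers move at their own pace and stop on an object; "grip_force" is the grip in N (left out, the last holds). Time passes only in rows, so rows that repeat a pose let the fingers close. It gives the time, the measured TCP pose, the force and the opening at its end, in the units of the state.
- ctrl.get_state(): the state, without advancing time (a new reading comes with each control period).
- ctrl.capture(name): name is "scene" or "side" or "wrist"; returns the picture (420x560x3 uint8, red, green, blue); there is no depth.
- ctrl.camera_info(name): a dict with "mtx" (3x3 intrinsics, pixels), "rvec" (rotation vector, rad) and "tvec" (3), from world to camera coordinates, as OpenCV has them; the wrist camera has in their place "hand_eye" (4x4, takes a point from camera to tool coordinates, whose origin is the TCP and whose axes are the tool frame's). Camera axes: x right, y down, z forward; pixel columns grow to the right and rows downward; lengths in m; the calibration is good to about 2 mm. A picture is of the moment at which its call begins: read the wrist's pose just before it. camera_info takes no time and is no camera call.
- ctrl.finish_job(): hands the job in, once; it reports no verdict.
Trained networks look in the newest picture that a camera, given by its name, has taken for a name from the list of things; names that differ only in an ending like _2 or _b are one class to them, and where a whole thing is asked for, a point or a joint stands for the part that bears it (a point fixed in the world has none). Each returns a list of dicts, best first, with "p" (0 to 1); they miss things now and then, are a little off and sometimes report something else, mostly with a low value. They report only what shows in the picture. A call takes as long as a camera call. They do not tell look-alikes from the thing itself.
- ctrl.trace(thing, camera): "pixels" (420x560 bool, what is visible of it) and "uv" ([column, row] in pixels, amid what is visible of it).
The state is a dict: "clock": time; "q": joint angles; "joint_velocities": joint speeds; "effort": joint torques, N m; "eef_pos": TCP position; "tcp_rot": TCP orientation; "ft_force": force on the tool from outside, world axes, zero at the start; "torque": the same for the moment, N m; "gripper_width": opening from 0.0 (shut) to 1.0 (fully open).
Only numpy, scipy, OpenCV 4.12 (cv2) and the standard library are available. Lean on these libraries where they do the work, as an engineer would, in place of code of your own. Each camera call takes 0.05 s, during which the arm holds its last target. There are 200 camera calls.

## Task

Take the steel column from the white plastic rest, lay it gently in the two V saddles of the clamping cradle and slide it along them until its end has pushed in the sprung plunger of the end stop by some 3 mm (4 to 5 N), not to its bottom, and let go while it rests in the saddles. Then swing the cradle's stiff hinged strap over and press it down until its sprung foot is pushed in on the column by some 1.5 to 2 mm (about 10 N), not to its bottom, so that the strap stays clamped by itself when you let go. Leave the bottle, the jar and the meter where they are.

Things in the scene. Friction and masses are not known exactly. Their poses are not given: they have to be found in the camera images.
- column: The chromatography column: a plain steel cylinder, 24 mm in diameter and 160 mm long, with a dark steel nut 18 mm in diameter and 12 mm long on each end (184 mm overall; both ends alike); 0.42 to 0.6 kg. Origin at its middle, on its axis; x along its axis. It starts lying in the white rest, and is held best across its middle.
- rest: White plastic storage rest, fixed to the bench: a 170 x 75 x 10 mm plate with two V saddles 16 mm thick at x = -62 and +62 mm (about 46 mm high, some 60 mm across), bare between them. Origin under its middle, x along the column lying in it, z up. The column's axis is 46 mm above the bench, its middle up to 10 mm from the rest's middle along x.
- cradle: Clamping cradle, fixed: a 250 x 130 x 12 mm aluminium plate (y -60 to +70 mm) with two V saddles, an end stop and a hinged strap that closes over the saddle at x = +58 mm. Origin at bench level under the middle of the seated column; x along the saddles towards the stop, y towards the strap's hinge, z up. Between the saddles 92 mm of bare plate.
- saddles: The cradle's two steel 90-degree V saddles, as one body, each 24 mm thick, centred at x = -58 and +58 mm (about 53 mm high, 60 mm across); same origin and axes as the cradle. A column lying in them has its axis at z = 50 mm, y = 0. It must not be dropped or forced into them (45 N is too much).
- middle (a point): Point midway between the saddles on the axis of a column lying in them, 50 mm above the cradle's origin. The middle of the column ends up within some 12 mm of it along x, as the stop is set.
- stop: End stop of the cradle: a rigid dark steel upright, face at x = +112 mm in the cradle's frame, 72 mm high, with a sprung plunger (12 mm thick, on the column's axis) that points at the saddles. Origin on that face at bench level. The plunger sits on a screw, set differently each time and not told: its free tip stands anywhere at x = 86 to 98 mm, to be found by feel.
- plunger (a joint): How far the stop's plunger is pushed in, m: 0 is free, 0.007 bottomed; 1.5 N per mm. The column must push it with more than 3 N, never more than 15 N. Resting with its full weight, the column takes some 4 to 7 N to slide, and this friction keeps part of the plunger's push when it is let go; let go while it is half lifted, it is kicked back.
- strap (a joint): Strap angle, rad: 0 level; grows as it opens; 1.57 upright, beyond that it leans back, away from the saddles. Range -0.3 to 2.2; starts at 1.65 to 1.95. Stiff hinge (0.35 N m friction) parallel to the cradle's x; stays where left. Aluminium bar 20 mm wide, 8 mm thick, 110 mm from hinge axis to tip; closed, it runs from the hinge along -y. Its foot meets the column somewhere from -0.06 to 0.06 rad.
- hinge (a point): Point on the strap's hinge axis, in the middle of the strap's width: at x = +58, y = +50, z = +80 mm in the cradle's frame. Between two steel cheeks that reach 88 mm above the bench.
- strap_tip (a point): The middle of the free end of the strap, 110 mm from the hinge axis.
- foot (a joint): How far the sprung foot is pushed in, m: 0 is free, 0.004 is bottomed; 6 N per mm. It must press on the column with more than 6 N, never more than 20 N. Let go at 8 N or more, the strap's hinge friction keeps about 7 N on the column.
- boss: Round steel boss on top of the strap, 18 mm wide, 5 mm high, 50 mm from the hinge axis; origin at its underside, on the strap's top. Its screw carries the sprung foot (18 x 18 mm, black) below the strap. The screw is set up to 3 mm higher or lower each time, not told: find where the foot meets the column by feel.
- reagent: Bystander: a small glass bottle with a blue cap, 44 mm across, 95 mm high. Origin under its middle.
- jar: Bystander: a small amber jar with a white cap, 48 mm across, 60 mm high. Origin under its middle.
- meter: Bystander: a black handheld meter lying on the bench, 160 x 65 x 28 mm. Origin under its middle, long side along its x.
There are look-alikes about, which are no part of the job. Of the things like the column, leave any that is pink; of the rest the larger one is meant.

How it is judged:
By the outcome, as a careful person would: the job done as asked, in the order asked, and still so for the second after the job is handed in, with the robot touching nothing.
It also fails if it takes over 72 s, if anything falls off the work surface, if the arm or the gripper's body presses on something with over 40 N, if the wrist force passes 120 N, or if a joint passes its speed limit or range.

## Working session

There is one attempt and no reset: what is moved stays moved. The work goes in short steps, Python scripts to look and compute and a tool call to move; the robot and the scene stay as the last step left them, time stands still between calls to the robot, and variables do not carry over. Pictures are saved under pics/ and viewed, about 8 in all and at most 12, crops included, and the job is handed in when it is done.

Besides the shell and the picture viewer there is one more tool, called after ">>>" by a JSON object that holds its "method" and its "body", one argument or row to a line. send_rows: Moves the arm, as the interface text tells. Its arguments: {"type":"object","properties":{"deltas":{"type":"array","items":{"type":"array","items":{"type":"number"}}},"grip_force":{"type":"number"}},"required":["deltas"]}

```bash
ls; mkdir -p pics; python3 - <<'E'
from cell import ctrl
import cv2, numpy as np
s=ctrl.get_state(); print({k:np.round(v,3).tolist() for k,v in s.items()})
a=ctrl.capture("scene"); b=ctrl.capture("side")
cv2.imwrite("pics/a.png",cv2.resize(a[...,::-1],(800,600))); cv2.imwrite("pics/b.png",cv2.resize(b[...,::-1],(800,600)))
cv2.imwrite("/tmp/a_raw.png",a[...,::-1]);cv2.imwrite("/tmp/b_raw.png",b[...,::-1])
for c in ("scene","side","wrist"):
  print(c,{k:np.round(v,3).tolist() for k,v in ctrl.camera_info(c).items()})
for c in ("scene","side"):
  for t in ("column","rest","saddles","cradle","stop","boss","strap","plunger"):
    print(c,t,[(round(d["p"],2),np.round(d["uv"]).tolist(),int(d["pixels"].sum())) for d in ctrl.trace(t,c)])
E
```

```text
pics
{'clock': 0.0, 'q': [1.109, 0.126, -0.041, 1.405, 0.0, 1.571], 'joint_velocities': [-0.001, -0.0, 0.0, -0.001, -0.002, 0.0], 'effort': [-0.001, -43.591, 35.293, 0.017, -0.0, -0.0], 'eef_pos': [0.234, 0.47, 0.231], 'tcp_rot': [0.689, -0.162, 0.162, -0.688], 'ft_force': [-0.366, -0.93, -0.826], 'torque': [-0.008, -0.027, -0.0], 'gripper_width': 0.998}
scene {'mtx': [[431.393, 0.0, 278.939], [0.0, 431.393, 206.052], [0.0, 0.0, 1.0]], 'rvec': [2.141, 1.134, -0.458], 'tvec': [-0.334, -0.205, 1.186]}
side {'mtx': [[379.379, 0.0, 281.936], [0.0, 379.379, 213.099], [0.0, 0.0, 1.0]], 'rvec': [2.253, -0.587, 0.267], 'tvec': [-0.412, 0.249, 0.729]}
wrist {'mtx': [[331.122, 0.0, 283.166], [0.0, 331.122, 209.871], [0.0, 0.0, 1.0]], 'hand_eye': [[-0.0, 0.966, 0.258, -0.065], [0.001, -0.258, 0.966, -0.143], [1.0, 0.0, -0.001, -0.0], [0.0, 0.0, 0.0, 1.0]]}
scene column [(0.92, [274.0, 148.0], 571), (0.82, [398.0, 278.0], 466), (0.76, [330.0, 210.0], 811), (0.48, [194.0, 289.0], 8874)]
scene rest [(0.72, [322.0, 221.0], 1522)]
scene saddles [(0.92, [191.0, 298.0], 1454)]
scene cradle [(0.77, [195.0, 292.0], 8960)]
scene stop [(0.82, [223.0, 323.0], 592)]
scene boss [(0.63, [234.0, 218.0], 511), (0.6, [223.0, 250.0], 120)]
scene strap [(0.95, [228.0, 250.0], 687)]
scene plunger []
side column [(0.81, [163.0, 219.0], 471), (0.73, [263.0, 204.0], 1101), (0.7, [262.0, 192.0], 625), (0.49, [321.0, 176.0], 267)]
side rest [(0.56, [262.0, 204.0], 1206)]
side saddles [(0.87, [329.0, 303.0], 1104)]
side cradle [(0.58, [336.0, 292.0], 7137)]
side stop [(0.86, [373.0, 252.0], 371)]
side boss [(0.59, [342.0, 226.0], 88)]
side strap [(0.64, [338.0, 221.0], 523)]
side plunger []
```

View pics/a.png

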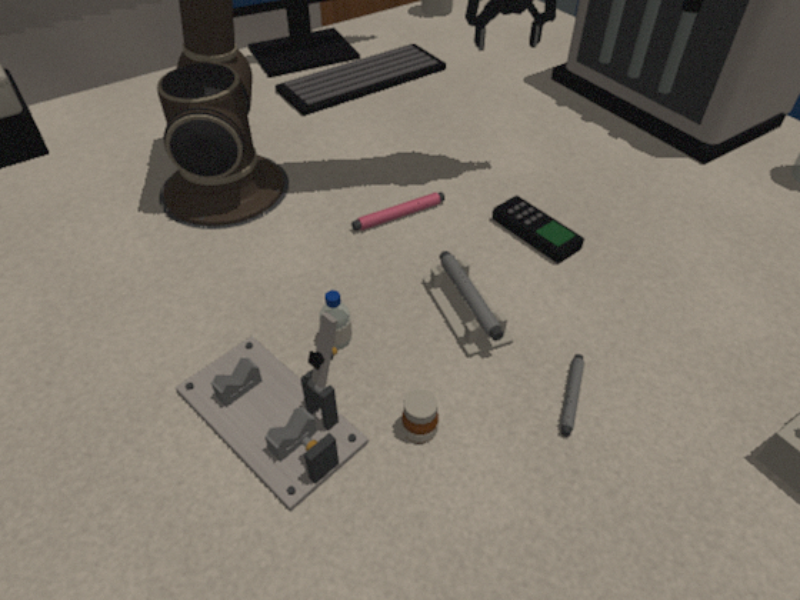

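View pics/b.png

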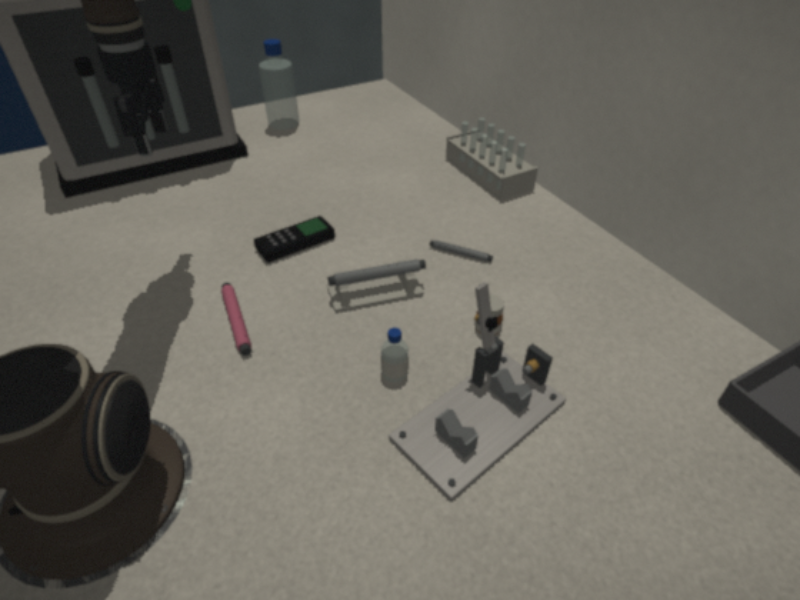

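The scene picture shows the column in the rest at about (470,293), the pink look-alike at (400,211) and the thin grey one at (573,395). The cradle plate's corners are at (178,388), (253,340), (368,438) and (291,505). The stop is at its lower right end, and the strap leans open at (320,375). The side picture agrees, with the column at (377,271) and the cradle corners at (391,435), (453,495) and (565,400).

```bash
cat > h.py <<'E'
from cell import ctrl
import cv2, numpy as np
from scipy.spatial.transform import Rotation as R
from scipy.optimize import least_squares
def cam(name,s=None):
    i=ctrl.camera_info(name); K=np.array(i["mtx"])
    if name!="wrist": return K,cv2.Rodrigues(np.array(i["rvec"]))[0],np.array(i["tvec"]).ravel()
    s=s or ctrl.get_state(); T=np.eye(4); T[:3,:3]=R.from_quat(s["tcp_rot"]).as_matrix(); T[:3,3]=s["eef_pos"]
    W=np.linalg.inv(T@np.array(i["hand_eye"])); return K,W[:3,:3],W[:3,3]
def proj(c,P):
    K,Rm,t=c; p=(np.atleast_2d(P)@Rm.T+t)@K.T; return p[:,:2]/p[:,2:]
def onplane(c,uv,z):
    K,Rm,t=c; d=np.linalg.solve(K,np.c_[np.atleast_2d(uv),np.ones(len(np.atleast_2d(uv)))].T).T@Rm
    o=-Rm.T@t; return o+d*((z-o[2])/d[:,2:])
def place(P,x,y,a):
    P=np.atleast_2d(P).astype(float); c,s=np.cos(a),np.sin(a); return np.c_[x+c*P[:,0]-s*P[:,1],y+s*P[:,0]+c*P[:,1],P[:,2]]
def totool(v,s=None):
    "world vector to tool axes"
    s=s or ctrl.get_state(); return R.from_quat(s["tcp_rot"]).inv().apply(v)
E
python3 - <<'E'
from h import *
cs,cd=cam("scene"),cam("side")
C=[(.125,.07,.012),(.125,-.06,.0),(-.125,-.06,.006),(-.125,.07,.012)]
ps=np.array([(368,438),(291,507),(178,390),(253,340)])*.7
pd={0:(565,400),1:None}
S=[(cs,C[0],(368,437)),(cs,(.125,-.06,0),(291,508)),(cs,(-.125,-.06,.012),(178,388)),(cs,(-.125,.07,.012),(253,340)),
 (cd,(-.125,-.06,0.012),(453,488)),(cd,(-.125,.07,.012),(391,434)),(cd,(.125,-.06,.012),(565,399))]
# side: determine labels by test of both
def fit(S,x0):
    f=lambda p: np.concatenate([(proj(c,place(P,*p))[0]-np.array(u)*.7) for c,P,u in S])
    r=least_squares(f,x0,loss="soft_l1"); return r.x,np.round(r.fun.reshape(-1,2),1)
q=onplane(cs,np.array([s[2] for s in S[:4]])*.7,.012); print(q.round(3))
q2=onplane(cd,np.array([s[2] for s in S[4:]])*.7,.012); print(q2.round(3))
m=q.mean(0); d=q[0]-q[3]
x,res=fit(S,[m[0],m[1],np.arctan2(d[1],d[0])]); print("cradle",x.round(4),np.degrees(x[2])); print(res.tolist())
for nm,c,uv in (("scene",cs,(330,210)),("side",cd,(263,196))):
    for t in ctrl.trace("column",nm):
        v,u=np.nonzero(t["pixels"])
        w=onplane(c,np.c_[u,v],.046)[:,:2]; mu=w.mean(0); ev,V=np.linalg.eigh(np.cov((w-mu).T)); a=(w-mu)@V[:,1]
        print(nm,np.round(t["uv"]),mu.round(4),"mid",(mu+V[:,1]*(a.max()+a.min())/2).round(4),"ang",np.degrees(np.arctan2(V[1,1],V[0,1])).round(1),"len",np.ptp(a).round(3))
for n in ("reagent","jar","meter"):
    for nm,c in (("scene",cs),("side",cd)):
        for t in ctrl.trace(n,nm)[:1]:
            v,u=np.nonzero(t["pixels"]); print(n,nm,onplane(c,t["uv"],.03).round(3))
for n,z in (("stop",.036+.0),("saddles",.035)):
    for nm,c in (("scene",cs),("side",cd)):
        for t in ctrl.trace(n,nm)[:1]: print(n,nm,onplane(c,t["uv"],z).round(3))
print(place([(.112,0,.04),(0,0,.035),(.058,.05,.08)],*x).round(3))
E
```

```text
[[ 0.622 -0.067  0.012]
 [ 0.652 -0.193  0.012]
 [ 0.411 -0.242  0.012]
 [ 0.39  -0.12   0.012]]
[[ 0.416 -0.237  0.012]
 [ 0.384 -0.122  0.012]
 [ 0.647 -0.197  0.012]]
cradle [ 0.5177 -0.1604  0.2095] 12.002510391669153
[[1.2, 1.0], [0.8, 3.6], [-2.3, -0.2], [-1.0, -3.2], [-1.1, 5.5], [-2.4, -1.0], [0.7, -2.2]]
scene [274. 148.] [0.294  0.2008] mid [0.2943 0.2039] ang 84.7 len 0.179
scene [398. 278.] [0.7346 0.1757] mid [0.7339 0.1767] ang 127.0 len 0.13
scene [330. 210.] [0.5214 0.1783] mid [0.5165 0.1795] ang 166.8 len 0.197
scene [194. 289.] [ 0.5458 -0.1555] mid [ 0.5395 -0.156 ] ang -175.5 len 0.252
side [163. 219.] [0.253 0.184] mid [0.2536 0.1891] ang 84.1 len 0.185
side [263. 204.] [0.4877 0.1315] mid [0.489  0.1312] ang 167.9 len 0.16
side [262. 192.] [0.5138 0.1796] mid [0.5175 0.1788] ang 167.0 len 0.187
side [321. 176.] [0.6882 0.1596] mid [0.6882 0.1595] ang 126.9 len 0.128
reagent scene [[0.438 0.    0.03 ]]
reagent side [[ 0.447 -0.012  0.03 ]]
jar scene [[0.645 0.004 0.03 ]]
jar side [[0.656 0.001 0.03 ]]
meter scene [[0.442 0.391 0.03 ]]
meter side [[0.426 0.377 0.03 ]]
stop scene [[ 0.63  -0.14   0.036]]
stop side [[ 0.637 -0.127  0.036]]
saddles scene [[ 0.553 -0.164  0.035]]
saddles side [[ 0.475 -0.188  0.035]]
[[ 0.627 -0.137  0.04 ]
 [ 0.518 -0.16   0.035]
 [ 0.564 -0.099  0.08 ]]
```

```bash
cat >> h.py <<'E'
def pose(pos,xyaw):
    "world pose, tool down, tool x at yaw (deg) -> delta row in cm, deg"
    s=ctrl.get_state(); a=np.radians(xyaw); x=np.array([np.cos(a),np.sin(a),0]); y=np.array([0,0,-1.]); M=np.c_[x,y,np.cross(x,y)]
    C=R.from_quat(s["tcp_rot"]); return np.round(np.r_[C.inv().apply(np.array(pos)-s["eef_pos"])*100,(C.inv()*R.from_matrix(M)).as_rotvec(degrees=True)],2).tolist()
E
python3 - <<'E'
from h import *
s=ctrl.get_state(); print(R.from_quat(s["tcp_rot"]).as_matrix().round(3))
for y in (-13,167): print(pose((.517,.179,.16),y))
E
```

```text
[[ 0.895 -0.     0.446]
 [-0.446 -0.     0.895]
 [ 0.    -1.    -0.   ]]
[38.31, 7.13, -13.44, 0.0, -13.46, 0.0]
[38.31, 7.13, -13.44, -0.0, 166.54, 0.0]
```

>>> {"method": "send_rows", "body": {
  "deltas": [
    [38.3,7.1,-13.4,0,-13.5,0,1],
    [38.3,7.1,-13.4,0,-13.5,0,1],
    [38.3,7.1,-13.4,0,-13.5,0,1],
    [38.3,7.1,-13.4,0,-13.5,0,1],
    [38.3,7.1,-13.4,0,-13.5,0,1],
    [38.3,7.1,-13.4,0,-13.5,0,1],
    [38.3,7.1,-13.4,0,-13.5,0,1],
    [38.3,7.1,-13.4,0,-13.5,0,1],
    [38.3,7.1,-13.4,0,-13.5,0,1],
    [38.3,7.1,-13.4,0,-13.5,0,1],
    [38.3,7.1,-13.4,0,-13.5,0,1],
    [38.3,7.1,-13.4,0,-13.5,0,1],
    [38.3,7.1,-13.4,0,-13.5,0,1],
    [38.3,7.1,-13.4,0,-13.5,0,1]
  ],
  "grip_force": 40
}}

```text
clock: 2.67
eef_pos: [0.5165, 0.1802, 0.1606]
tcp_rot: [-0.703, 0.079, -0.079, 0.703]
ft_force: [0.4, 1.9, 0.1]
gripper_width: 0.999
```

```bash
cat > col.py <<'E'
from h import *
import sys
z=float(sys.argv[1]); s=ctrl.get_state(); c=cam("wrist",s); im=ctrl.capture("wrist")
cv2.imwrite("pics/%s.png"%sys.argv[2],im[...,::-1])
print(s["clock"],np.round(s["q"],3),s["eef_pos"])
for t in ctrl.trace("column","wrist"):
    m=t["pixels"]; v,u=np.nonzero(m)
    w=onplane(c,np.c_[u,v],z)[:,:2]; mu=w.mean(0); ev,V=np.linalg.eigh(np.cov((w-mu).T)); a=(w-mu)@V[:,1]
    print(round(t["p"],2),t["uv"],"mid",(mu+V[:,1]*(a.max()+a.min())/2).round(4),mu.round(4),"ang",np.degrees(np.arctan2(V[1,1],V[0,1])).round(1),"len",np.ptp(a).round(3),"edge",u.min(),u.max(),v.min(),v.max())
E
python3 col.py .046 c
```

```text
2.6667 [ 0.335  0.176 -0.135  1.259  0.     0.56 ] [0.51654191 0.18016046 0.16061292]
0.66 [282.9, 191.1] mid [0.5207 0.1803] [0.5122 0.1822] ang 167.5 len 0.19 edge 269 300 85 314
0.58 [375.3, 345.0] mid [0.6657 0.2303] [0.6651 0.2312] ang 124.5 len 0.046 edge 351 396 329 365
```

View pics/c.png

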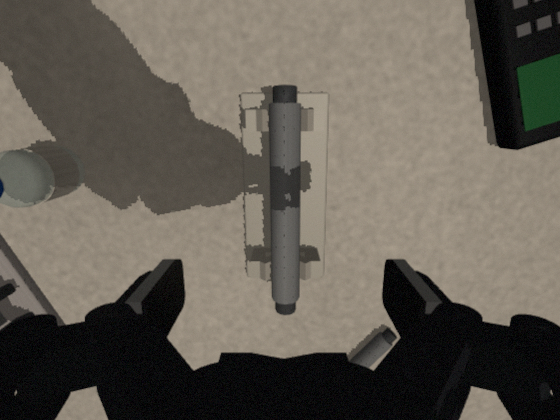

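The wrist picture shows the column upright from (285,86) to (286,314), centred between the jaws, and the gap between the rest's saddles is clear.

```bash
python3 -c "
from h import *
print(pose((.5187,.1798,.027),-12.7))"
```

```text
[0.23, 13.38, -0.03, -0.03, -0.14, 0.03]
```

>>> {"method": "send_rows", "body": {
  "deltas": [
    [0.2,4,0,0,0,0,1],
    [0.2,8,0,0,0,0,1],
    [0.2,11,0,0,0,0,1],
    [0.2,12.5,0,0,0,0,1],
    [0.2,13.4,0,0,0,0,1],
    [0.2,13.4,0,0,0,0,1],
    [0.2,13.4,0,0,0,0,1],
    [0.2,13.4,0,0,0,0,0],
    [0.2,13.4,0,0,0,0,-1],
    [0.2,13.4,0,0,0,0,-1],
    [0.2,13.4,0,0,0,0,-1],
    [0.2,13.4,0,0,0,0,-1],
    [0.2,13.4,0,0,0,0,-1],
    [0.2,13.4,0,0,0,0,-1],
    [0.2,13.4,0,0,0,0,-1],
    [0.2,13.4,0,0,0,0,-1]
  ],
  "grip_force": 60
}}

```text
clock: 4.1
eef_pos: [0.5191, 0.1808, 0.0276]
tcp_rot: [-0.702, 0.078, -0.08, 0.703]
ft_force: [0.4, 2.2, 5.3]
gripper_width: 0.26
```

>>> {"method": "send_rows", "body": {
  "deltas": [
    [0,-0.5,0,0,0,0,-1],
    [0,-2,0,0,0,0,-1],
    [0,-5,0,0,0,0,-1],
    [0,-9,0,0,0,0,-1],
    [0,-13,0,0,0,0,-1],
    [0,-15.5,0,0,0,0,-1],
    [0,-17,0,0,0,0,-1],
    [0,-17,0,0,0,0,-1]
  ]
}}

```text
clock: 4.77
eef_pos: [0.5199, 0.1804, 0.2009]
tcp_rot: [-0.702, 0.077, -0.081, 0.704]
ft_force: [0.4, -0.4, -4.3]
gripper_width: 0.265
```

```bash
python3 - <<'E'
from h import *
s=ctrl.get_state(); print(s["ft_force"],s["torque"],s["eef_pos"],s["gripper_width"])
p=place([(-.012,0,.15)],.518,-.160,np.radians(12))[0]; p[2]=.19; print(p,pose(p,12))
E
```

```text
[ 0.36448223 -0.39034046 -4.34579722] [-0.04149465 -0.03431997 -0.00187349] [0.51985629 0.18043381 0.20086371] 0.2648556748857252
[ 0.50626223 -0.16249494  0.19      ] [6.29, 0.99, -33.74, -0.15, -24.84, 0.36]
```

>>> {"method": "send_rows", "body": {
  "deltas": [
    [0,-4,0,0,0,0,-1],
    [2,-4,-4,0,-4,0,-1],
    [4.3,-4,-14,0,-12,0,-1],
    [4.3,-4,-20,0,-18,0,-1],
    [4.3,-4,-33.7,0,-24.8,0,-1],
    [4.3,-4,-33.7,0,-24.8,0,-1],
    [4.3,-4,-33.7,0,-24.8,0,-1],
    [4.3,-4,-33.7,0,-24.8,0,-1],
    [4.3,-4,-33.7,0,-24.8,0,-1],
    [4.3,-4,-33.7,0,-24.8,0,-1],
    [4.3,-4,-33.7,0,-24.8,0,-1],
    [4.3,-4,-33.7,0,-24.8,0,-1],
    [4.3,-4,-33.7,0,-24.8,0,-1],
    [4.3,-4,-33.7,0,-24.8,0,-1],
    [4.3,-4,-33.7,0,-24.8,0,-1]
  ]
}}

```text
clock: 6.02
eef_pos: [0.4866, -0.1568, 0.2393]
tcp_rot: [-0.702, -0.076, 0.072, 0.704]
ft_force: [0.5, 0.1, -4.0]
gripper_width: 0.258
```

```bash
python3 - <<'E'
from h import *
import pickle
s=ctrl.get_state(); print(s["clock"],s["eef_pos"],s["ft_force"],np.round(s["q"],2)); c=cam("wrist",s); im=ctrl.capture("wrist")
pickle.dump(c,open("/tmp/c.pkl","wb")); cv2.imwrite("/tmp/d.png",im[...,::-1])
d=im.copy(); d=cv2.resize(d,None,fx=1.4,fy=1.4,interpolation=cv2.INTER_CUBIC); cv2.imwrite("pics/d.png",d[...,::-1])
K=[(.125,.07,.012),(.125,-.06,.012),(-.125,-.06,.012),(-.125,.07,.012),(.07,.03,.053),(.07,-.03,.053),(-.07,-.03,.053),(-.07,.03,.053)]
print((proj(c,place(K,.518,-.16,np.radians(12)))*1.4).round().tolist())
for n in ("cradle","saddles","column"):
  for t in ctrl.trace(n,"wrist"): print(n,t["p"],t["uv"],t["pixels"].sum())
E
```

```text
6.0167 [ 0.48659791 -0.15680793  0.23926335] [ 0.49788229  0.14971049 -4.04776203] [-0.31  0.1  -0.06  1.41  0.   -0.52]
[[464.0, 423.0], [319.0, 423.0], [304.0, 127.0], [477.0, 127.0], [423.0, 388.0], [346.0, 388.0], [340.0, 206.0], [426.0, 206.0]]
cradle 0.9 [245.1, 166.8] 8456
saddles 0.49 [244.4, 159.6] 220
column 0.94 [279.1, 185.5] 19066
```

View pics/d.png

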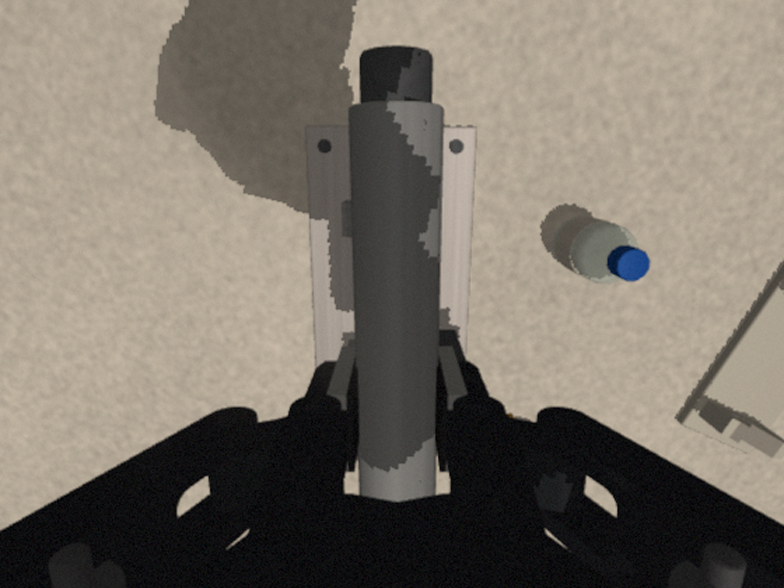

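The wrist picture shows the column held straight, with its far nut end at row 47. Behind it are the cradle plate's far corners at (306,126) and (475,126), within about 2 px of the prediction, so the cradle pose is confirmed.

```bash
python3 - <<'E'
from h import *
import pickle
c=pickle.load(open("/tmp/c.pkl","rb")); s=ctrl.get_state(); p=np.array(s["eef_pos"]); M=R.from_quat(s["tcp_rot"])
for z in (.0,.009):
  e=onplane(c,[[397/1.4,47/1.4]],p[2]+.019+z)[0]; print("end in tool",M.inv().apply(e-p).round(4))
print("tool x yaw",np.degrees(np.arctan2(*M.as_matrix()[[1,0],0])),M.as_matrix().round(3).tolist())
for x in (-.015,):
  q=place([(x,0,.06)],.518,-.160,np.radians(12))[0]
  for z in (.06,.034): q[2]=z; print(q,pose(q,12))
E
```

```text
end in tool [-0.0937 -0.0196  0.0001]
end in tool [-0.0915 -0.0286  0.0001]
tool x yaw 12.02780415089472 [[0.978, 0.006, -0.208], [0.208, 0.002, 0.978], [0.007, -1.0, 0.001]]
[ 0.50332779 -0.16311868  0.06      ] [1.38, 17.99, -0.95, -0.06, 0.03, 0.38]
[ 0.50332779 -0.16311868  0.034     ] [1.36, 20.59, -0.95, -0.06, 0.03, 0.38]
```

>>> {"method": "send_rows", "body": {
  "deltas": [
    [1.4,0,-0.95,0,0,0.4,-1],
    [1.4,4,-0.95,0,0,0.4,-1],
    [1.4,8,-0.95,0,0,0.4,-1],
    [1.4,12,-0.95,0,0,0.4,-1],
    [1.4,15.5,-0.95,0,0,0.4,-1],
    [1.4,17.5,-0.95,0,0,0.4,-1],
    [1.4,18,-0.95,0,0,0.4,-1],
    [1.4,18,-0.95,0,0,0.4,-1],
    [1.4,18,-0.95,0,0,0.4,-1]
  ]
}}

```text
clock: 6.97
eef_pos: [0.5045, -0.1632, 0.0612]
tcp_rot: [-0.703, -0.075, 0.074, 0.703]
ft_force: [0.2, -0.4, -3.9]
gripper_width: 0.261
```

```bash
python3 - <<'E'
from h import *
s=ctrl.get_state(); print(s["ft_force"],s["torque"],s["eef_pos"])
q=place([(-.015,0,.036)],.518,-.160,np.radians(12))[0]
print(q,pose(q,12))
ctrl.capture("side"); im=ctrl.capture("side"); cv2.imwrite("pics/e.png",cv2.resize(im[190:380,230:430],None,fx=3.5,fy=3.1,interpolation=cv2.INTER_CUBIC)[...,::-1])
E
```

```text
[ 0.1514803  -0.43400144 -3.92617552] [-0.00484751  0.01021742 -0.04268431] [ 0.5044621  -0.16316806  0.06124233]
[ 0.50332779 -0.16311868  0.036     ] [-0.11, 2.52, 0.03, -0.01, 0.05, 0.06]
```

View pics/e.png

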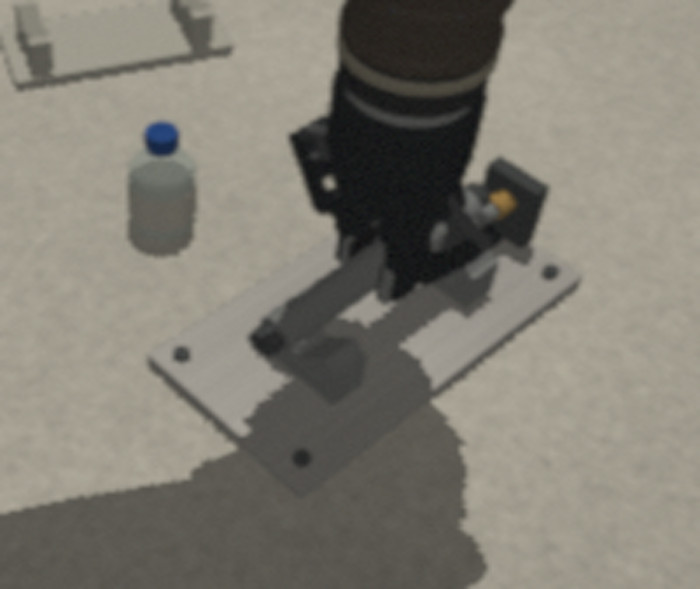

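The side picture shows the column over the saddles, nothing touching, with the strap and stop clear of the gripper.

>>> {"method": "send_rows", "body": {
  "deltas": [
    [-0.1,0.8,0,0,0,0,-1],
    [-0.1,1.6,0,0,0,0,-1],
    [-0.1,2.1,0,0,0,0,-1],
    [-0.1,2.4,0,0,0,0,-1],
    [-0.1,2.5,0,0,0,0,-1],
    [-0.1,2.6,0,0,0,0,-1],
    [-0.1,2.6,0,0,0,0,-1]
  ]
}}

```text
clock: 7.65
eef_pos: [0.5042, -0.1637, 0.036]
tcp_rot: [0.703, 0.075, -0.073, -0.703]
ft_force: [-0.1, -0.2, -4.2]
gripper_width: 0.26
```

>>> {"method": "send_rows", "body": {
  "deltas": [
    [0,0.05,0,0,0,0,-1],
    [0,0.1,0,0,0,0,-1],
    [0,0.15,0,0,0,0,-1],
    [0,0.15,0,0,0,0,-1]
  ]
}}

```text
clock: 7.98
eef_pos: [0.5043, -0.1637, 0.0345]
tcp_rot: [0.703, 0.075, -0.073, -0.703]
ft_force: [0.3, 0.0, -4.2]
gripper_width: 0.259
```

>>> {"method": "send_rows", "body": {
  "deltas": [
    [0,0.05,0,0,0,0,-1],
    [0,0.1,0,0,0,0,-1],
    [0,0.1,0,0,0,0,-1]
  ]
}}

```text
clock: 8.23
eef_pos: [0.5042, -0.1637, 0.0334]
tcp_rot: [0.703, 0.075, -0.073, -0.703]
ft_force: [0.3, -0.3, -4.2]
gripper_width: 0.26
```

>>> {"method": "send_rows", "body": {
  "deltas": [
    [0,0.05,0,0,0,0,-1],
    [0,0.1,0,0,0,0,-1],
    [0,0.1,0,0,0,0,-1]
  ]
}}

```text
clock: 8.48
eef_pos: [0.5042, -0.1636, 0.0324]
tcp_rot: [0.703, 0.075, -0.073, -0.703]
ft_force: [-0.8, -0.2, -3.3]
gripper_width: 0.261
```

>>> {"method": "send_rows", "body": {
  "deltas": [
    [0,0.04,0,0,0,0,-1],
    [0,0.07,0,0,0,0,-1],
    [0,0.07,0,0,0,0,-1]
  ]
}}

```text
clock: 8.73
eef_pos: [0.5043, -0.1636, 0.0321]
tcp_rot: [0.703, 0.075, -0.073, -0.703]
ft_force: [-0.7, 0.9, 0.1]
gripper_width: 0.257
```

>>> {"method": "send_rows", "body": {
  "deltas": [
    [0,0,0,0,0,0,-0.1],
    [0,0,0,0,0,0,-0.1],
    [0,0,0,0,0,0,-0.1],
    [0,0,0,0,0,0,-0.1]
  ]
}}

```text
clock: 9.07
eef_pos: [0.5047, -0.1638, 0.0324]
tcp_rot: [0.703, 0.075, -0.073, -0.703]
ft_force: [-0.6, 0.1, 0.2]
gripper_width: 0.449
```

```bash
python3 - <<'E'
from h import *
s=ctrl.get_state(); print(s["ft_force"],s["torque"],s["eef_pos"],totool(s["ft_force"]))
q=place([(-.0145,0,.0315)],.518,-.160,np.radians(12))[0]
print(q,pose(q,12))
E
```

```text
[-0.60165834  0.11208223  0.24098984] [-0.03007235  0.03444762 -0.0255436 ] [ 0.50467332 -0.16379104  0.03235672] [-0.56419219 -0.24336243  0.23471939]
[ 0.50381686 -0.16301472  0.0315    ] [-0.07, 0.09, 0.09, 0.07, 0.03, 0.21]
```

>>> {"method": "send_rows", "body": {
  "deltas": [
    [0,0.02,0.05,0,0,0,-0.1],
    [0,0.02,0.05,0,0,0,-1],
    [0,0.02,0.05,0,0,0,-1],
    [0,0.02,0.05,0,0,0,-1],
    [0,0.02,0.05,0,0,0,-1],
    [0,0.02,0.05,0,0,0,-1],
    [0,0.02,0.05,0,0,0,-1]
  ],
  "grip_force": 40
}}

```text
clock: 9.65
eef_pos: [0.5046, -0.1632, 0.0323]
tcp_rot: [0.703, 0.076, -0.073, -0.703]
ft_force: [-1.3, 1.2, 3.6]
gripper_width: 0.265
```

>>> {"method": "send_rows", "body": {
  "deltas": [
    [0.1,0,0,0,0,0,-1],
    [0.2,0,0,0,0,0,-1],
    [0.3,0,0,0,0,0,-1]
  ]
}}

```text
clock: 9.9
eef_pos: [0.5056, -0.163, 0.0323]
tcp_rot: [0.704, 0.074, -0.074, -0.703]
ft_force: [-9.1, -1.3, 8.0]
gripper_width: 0.264
```

>>> {"method": "send_rows", "body": {
  "deltas": [
    [0.1,0,0,0,0,0,-1],
    [0.2,0,0,0,0,0,-1],
    [0.3,0,0,0,0,0,-1]
  ]
}}

```text
clock: 10.15
eef_pos: [0.5066, -0.1628, 0.0323]
tcp_rot: [0.704, 0.072, -0.075, -0.702]
ft_force: [-9.2, -0.6, 8.2]
gripper_width: 0.266
```

>>> {"method": "send_rows", "body": {
  "deltas": [
    [0.2,-0.08,0,0,0,0,-1],
    [0.3,-0.08,0,0,0,0,-1],
    [0.4,-0.08,0,0,0,0,-1],
    [0.4,-0.08,0,0,0,0,-1]
  ]
}}

```text
clock: 10.48
eef_pos: [0.5106, -0.1619, 0.0325]
tcp_rot: [0.704, 0.072, -0.075, -0.702]
ft_force: [-0.8, -0.5, -2.4]
gripper_width: 0.271
```

```bash
cat > st.py <<'E'
from h import *
s=ctrl.get_state(); p=np.array(s["eef_pos"]); d=p-[.518,-.16,0]; a=np.radians(12); c,n=np.cos(a),np.sin(a)
f=s["ft_force"]; print("t%.2f"%s["clock"],"local mm",(np.array([c*d[0]+n*d[1],-n*d[0]+c*d[1],p[2]])*1e3).round(2),"f local",np.round([c*f[0]+n*f[1],-n*f[0]+c*f[1],f[2]],2),"tq",np.round(s["torque"],2),"fix",pose(p,12)[3:],"w",s["gripper_width"].round(3) if hasattr(s["gripper_width"],"round") else s["gripper_width"])
E
python3 st.py
```

```text
t10.48 local mm [-7.61 -0.36 32.49] f local [-0.87 -0.34 -2.43] tq [-0.1  -0.12  0.01] fix [0.11, -0.02, -0.24] w 0.2711867344814123
```

>>> {"method": "send_rows", "body": {
  "deltas": [
    [0.1,0,0,0,0,0,-1],
    [0.2,0,0,0,0,0,-1],
    [0.2,0,0,0,0,0,-1]
  ]
}}

```text
clock: 10.73
eef_pos: [0.5127, -0.1615, 0.0324]
tcp_rot: [0.704, 0.072, -0.075, -0.702]
ft_force: [-0.0, -0.9, -0.9]
gripper_width: 0.265
```

>>> {"method": "send_rows", "body": {
  "deltas": [
    [0.1,0,0,0,0,0,-1],
    [0.2,0,0,0,0,0,-1],
    [0.2,0,0,0,0,0,-1]
  ]
}}

```text
clock: 10.98
eef_pos: [0.5147, -0.1611, 0.0324]
tcp_rot: [0.704, 0.072, -0.075, -0.702]
ft_force: [-2.5, -1.8, -0.1]
gripper_width: 0.265
```

>>> {"method": "send_rows", "body": {
  "deltas": [
    [0.1,0,0,0,0,0,-1],
    [0.2,0,0,0,0,0,-1],
    [0.2,0,0,0,0,0,-1]
  ]
}}

```text
clock: 11.23
eef_pos: [0.5159, -0.1608, 0.0324]
tcp_rot: [0.704, 0.072, -0.076, -0.702]
ft_force: [-6.3, -1.0, 2.3]
gripper_width: 0.268
```

```bash
python3 st.py
```

```text
t11.23 local mm [-2.2  -0.39 32.35] f local [-6.37  0.34  2.26] tq [-0.33  1.   -0.01] fix [0.12, -0.04, -0.35] w 0.26781171586791946
```

>>> {"method": "send_rows", "body": {
  "deltas": [
    [0.1,-0.06,0,0,0,0,-1],
    [0.1,-0.06,0,0,0,0,-1],
    [0.1,-0.06,0,0,0,0,-1]
  ]
}}

```text
clock: 11.48
eef_pos: [0.5164, -0.1606, 0.0325]
tcp_rot: [0.704, 0.071, -0.076, -0.702]
ft_force: [-3.3, -1.2, -2.2]
gripper_width: 0.266
```

```bash
python3 st.py
```

```text
t11.48 local mm [-1.7  -0.29 32.5 ] f local [-3.45 -0.49 -2.18] tq [-0.33  0.69 -0.06] fix [0.11, -0.04, -0.41] w 0.2662753093359096
```

>>> {"method": "send_rows", "body": {
  "deltas": [
    [0.1,0,0,0,0,0,-1],
    [0.15,0,0,0,0,0,-1],
    [0.15,0,0,0,0,0,-1]
  ]
}}

```text
clock: 11.73
eef_pos: [0.517, -0.1606, 0.0324]
tcp_rot: [0.704, 0.07, -0.077, -0.702]
ft_force: [-6.4, -2.4, -0.3]
gripper_width: 0.268
```

```bash
python3 st.py
```

```text
t11.73 local mm [-1.06 -0.4  32.37] f local [-6.74 -0.99 -0.26] tq [-0.5   1.21 -0.01] fix [0.13, -0.05, -0.52] w 0.2678605931199206
```

>>> {"method": "send_rows", "body": {
  "deltas": [
    [0.12,-0.07,0,0,0,-0.3,-1],
    [0.12,-0.07,0,0,0,-0.3,-1],
    [0.12,-0.07,0,0,0,-0.3,-1],
    [0.12,-0.07,0,0,0,-0.3,-1]
  ]
}}

```text
clock: 12.07
eef_pos: [0.5174, -0.1604, 0.0326]
tcp_rot: [0.704, 0.072, -0.075, -0.702]
ft_force: [-4.1, -2.2, -2.6]
gripper_width: 0.266
```

```bash
python3 st.py
```

```text
t12.07 local mm [-0.66 -0.27 32.57] f local [-4.46 -1.3  -2.64] tq [-0.41  0.87 -0.1 ] fix [0.12, -0.07, -0.31] w 0.265820038480834
```

>>> {"method": "send_rows", "body": {
  "deltas": [
    [0.08,-0.06,0,0,0,0,-1],
    [0.08,-0.06,0,0,0,0,-1],
    [0.08,-0.06,0,0,0,0,-1],
    [0.08,-0.06,0,0,0,0,-1]
  ]
}}

```text
clock: 12.4
eef_pos: [0.5173, -0.1603, 0.0326]
tcp_rot: [0.704, 0.071, -0.076, -0.702]
ft_force: [-4.4, -2.8, -3.4]
gripper_width: 0.263
```

```bash
python3 st.py
```

```text
t12.40 local mm [-0.73 -0.17 32.61] f local [-4.88 -1.86 -3.45] tq [-0.44  0.89 -0.09] fix [0.11, -0.09, -0.42] w 0.2631417355940766
```

>>> {"method": "send_rows", "body": {
  "deltas": [
    [0.12,0.04,0,0,0,-0.6,-1],
    [0.12,0.08,0,0,0,-0.6,-1],
    [0.12,0.1,0,0,0,-0.6,-1],
    [0.12,0.1,0,0,0,-0.6,-1]
  ]
}}

```text
clock: 12.73
eef_pos: [0.5179, -0.1604, 0.0323]
tcp_rot: [0.704, 0.074, -0.072, -0.702]
ft_force: [-7.6, -1.4, 5.7]
gripper_width: 0.27
```

```bash
python3 st.py
```

```text
t12.73 local mm [-0.21 -0.37 32.29] f local [-7.75  0.18  5.67] tq [-0.41  1.59  0.02] fix [0.15, -0.09, 0.12] w 0.27007367340660304
```

>>> {"method": "send_rows", "body": {
  "deltas": [
    [0.04,0.03,0,0,0,0,-1],
    [0.04,0.03,0,0,0,0,-1],
    [0.04,0.03,0,0,0,0,-1]
  ]
}}

```text
clock: 12.98
eef_pos: [0.5178, -0.1604, 0.0323]
tcp_rot: [0.704, 0.074, -0.073, -0.702]
ft_force: [-5.9, -2.1, 2.4]
gripper_width: 0.267
```

```bash
python3 st.py
```

```text
t12.98 local mm [-0.25 -0.38 32.34] f local [-6.23 -0.8   2.36] tq [-0.31  1.24  0.04] fix [0.17, -0.09, 0.09] w 0.2665027109167567
```

>>> {"method": "send_rows", "body": {
  "deltas": [
    [0.03,0.02,0,0,0,0,-0.3],
    [0,0,0,0,0,0,-0.1],
    [0,0,0,0,0,0,0.1],
    [0,0,0,0,0,0,0.1],
    [0,0,0,0,0,0,0.1]
  ]
}}

```text
clock: 13.4
eef_pos: [0.5184, -0.1604, 0.0326]
tcp_rot: [0.704, 0.074, -0.072, -0.702]
ft_force: [-1.0, 0.5, 0.5]
gripper_width: 0.548
```

```bash
python3 st.py; python3 - <<'E'
from h import *
im=ctrl.capture("side"); cv2.imwrite("/tmp/rel.png",im)
print([(round(d["p"],2),d["uv"]) for d in ctrl.trace("column","side")])
E
```

```text
t13.40 local mm [ 0.29 -0.46 32.59] f local [-0.86  0.74  0.47] tq [-0.03  0.04 -0.03] fix [0.18, -0.08, 0.15] w 0.5476427989670836
[(0.79, [162.3, 220.0]), (0.64, [329.8, 292.0]), (0.59, [314.6, 171.6])]
```

>>> {"method": "send_rows", "body": {
  "deltas": [
    [0,-1,0,0,0,0,0.1],
    [0,-3,0,0,0,0,0.1],
    [0,-7,0,0,0,0,0.1],
    [0,-11,0,0,0,0,0],
    [0,-15,0,0,0,0,-1],
    [0,-19,0,0,0,0,-1],
    [-2,-23,0,0,0,0,-1],
    [-4,-24,0,0,0,0,-1],
    [-4,-24,0,0,0,0,-1],
    [-4,-24,0,0,0,0,-1]
  ]
}}

```text
clock: 14.33
eef_pos: [0.4784, -0.1684, 0.2744]
tcp_rot: [0.705, 0.075, -0.071, -0.702]
ft_force: [2.0, -0.3, -0.2]
gripper_width: 0.002
```

```bash
python3 col.py .05 f; python3 - <<'E'
from h import *
s=ctrl.get_state(); c=cam("wrist",s)
L=lambda P: proj(c,place(P,.518,-.16,np.radians(12))).round(1).tolist()
print("plate",L([(.125,.07,.012),(.125,-.06,.012),(-.125,-.06,.012),(-.125,.07,.012)]))
print("stop face top",L([(.112,.0,.072),(.112,0,.05)]),"col -x end",L([(-.092,0,.059)]),"col +x end",L([(.092,0,.05)]))
for n in ("strap","strap_tip","boss"):
  for cm in ("wrist",):
    for t in ctrl.trace(n,cm)[:2]: print(n,cm,t["p"],t["uv"])
for cm in ("scene","side"):
  ctrl.capture(cm); cc=cam(cm)
  for n in ("strap",):
    for t in ctrl.trace(n,cm)[:2]: print(n,cm,t["p"],t["uv"])
  for th in (1.65,1.75,1.85,1.95): print(cm,th,proj(cc,place([(.058,.05-.055*np.cos(th),.08+.055*np.sin(th)),(.058,.05-.11*np.cos(th),.08+.11*np.sin(th))],.518,-.16,np.radians(12))).round(1).tolist())
E
```

```text
14.3333 [-3.380e-01  9.000e-02  1.500e-02  1.488e+00 -1.000e-03 -5.450e-01] [ 0.47838065 -0.16835853  0.27442077]
0.84 [283.6, 187.5] mid [ 0.4907 -0.1663] [ 0.4894 -0.1666] ang -168.2 len 0.135 edge 273 295 130 247
plate [[335.6, 297.1], [239.7, 297.0], [232.0, 103.8], [344.1, 103.6]]
stop face top [[283.9, 313.4], [283.9, 303.4]] col -x end [[283.7, 134.4]] col +x end [[283.9, 288.8]]
strap wrist 0.62 [340.4, 284.9]
strap wrist 0.26 [423.3, 183.0]
strap_tip wrist 0.81 [336.3, 279.7]
boss wrist 0.76 [340.3, 287.7]
boss wrist 0.24 [295.4, 182.0]
strap scene 0.69 [225.7, 248.9]
scene 1.65 [[222.2, 250.3], [221.1, 227.4]]
scene 1.75 [[224.7, 248.7], [226.3, 224.4]]
scene 1.85 [[227.1, 247.4], [231.3, 221.8]]
scene 1.95 [[229.5, 246.3], [236.2, 219.9]]
strap side 0.74 [340.7, 227.3]
side 1.65 [[343.2, 223.5], [344.8, 202.4]]
side 1.75 [[341.2, 222.4], [340.6, 200.2]]
side 1.85 [[339.2, 221.5], [336.5, 198.5]]
side 1.95 [[337.3, 220.8], [332.5, 197.4]]
```

View pics/f.png

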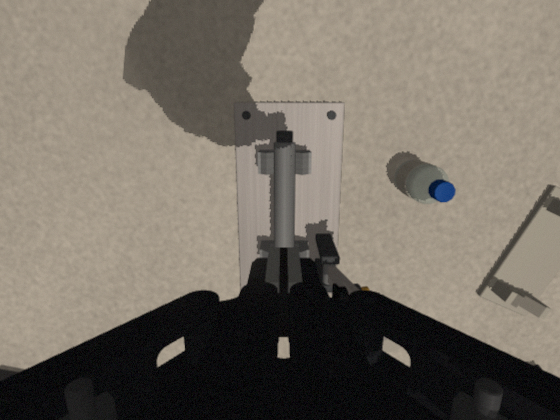

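The wrist picture shows the column lying in the saddles with its far nut end at about (285,131), where a column pushed against the stop should be. The strap is still open at about (340,285).

```bash
python3 - <<'E'
from h import *
for P in ((.058,.115,.274),(.058,.115,.165)):
    q=place([P],.518,-.16,np.radians(12))[0]; print(q,pose(q,12))
E
```

```text
[ 0.55082272 -0.03545415  0.274     ] [9.82, -0.25, 11.46, 0.13, -0.07, 0.05]
[ 0.55082272 -0.03545415  0.165     ] [9.81, 10.65, 11.49, 0.13, -0.07, 0.05]
```

>>> {"method": "send_rows", "body": {
  "deltas": [
    [3.3,0,3.8,0,0,0,-1],
    [6.6,0,7.6,0,0,0,-1],
    [9.8,0,11.5,0,0,0,-1],
    [9.8,0,11.5,0,0,0,-1],
    [9.8,0,11.5,0,0,0,-1],
    [9.8,4,11.5,0,0,0,-1],
    [9.8,8,11.5,0,0,0,-1],
    [9.8,10.6,11.5,0,0,0,-1],
    [9.8,10.6,11.5,0,0,0,-1],
    [9.8,10.6,11.5,0,0,0,-1]
  ]
}}

```text
clock: 15.62
eef_pos: [0.5496, -0.0355, 0.1645]
tcp_rot: [0.704, 0.073, -0.074, -0.703]
ft_force: [-0.0, 0.8, 0.9]
gripper_width: 0.0
```

```bash
python3 st.py; python3 - <<'E'
from h import *
im=ctrl.capture("wrist"); cv2.imwrite("pics/g.png",im[...,::-1])
# corner path
for th,r in ((1.57,75),(1.4,85),(1.2,90),(1.0,95),(.8,98),(.6,98),(.4,98),(.25,98),(.15,98),(.1,98),(.05,98),(0,98)):
    y=50-r*np.cos(th)+4*np.sin(th)+14.5; z=80+r*np.sin(th)+4*np.cos(th); print(th,round(y,1),round(z,1))
E
```

```text
t15.62 local mm [ 56.78 115.26 164.54] f local [0.12 0.78 0.93] tq [-0.02  0.02 -0.03] fix [0.08, -0.08, -0.14] w 0.0004737125877404033
1.57 68.4 155.0
1.4 54.0 164.4
1.2 35.6 165.3
1.0 16.5 162.1
0.8 -0.9 153.1
0.6 -14.1 138.6
0.4 -24.2 121.8
0.25 -29.5 108.1
0.15 -31.8 98.6
0.1 -32.6 93.8
0.05 -33.2 88.9
0 -33.5 84.0
```

View pics/g.png

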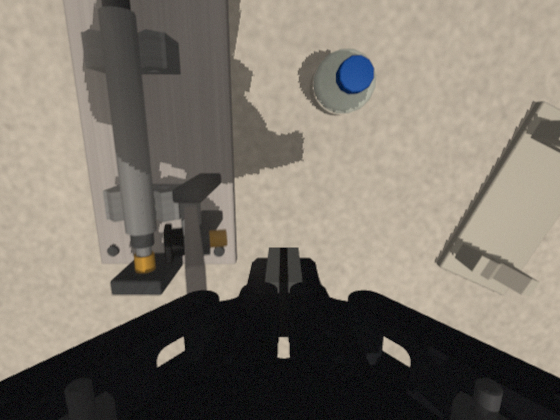

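The wrist picture shows the column's near nut, at about (143,240), touching the brass plunger tip at (145,262). The strap stands open at (197,230), with the shut fingers to its right and nothing in between.

>>> {"method": "send_rows", "body": {
  "deltas": [
    [0.1,0,-1,0,0,0,-1],
    [0.1,0,-2,0,0,0,-1],
    [0.1,0,-3,0,0,0,-1],
    [0.1,0,-3.8,0,0,0,-1],
    [0.1,0,-4.6,0,0,0,-1],
    [0.1,0,-5.4,0,0,0,-1],
    [0.1,0,-6.1,0,0,0,-1],
    [0.1,0,-6.1,0,0,0,-1]
  ]
}}

```text
clock: 16.33
eef_pos: [0.5647, -0.0967, 0.1664]
tcp_rot: [0.704, 0.073, -0.072, -0.702]
ft_force: [-0.8, 0.4, 0.1]
gripper_width: 0.001
```

```bash
python3 st.py
```

```text
t16.33 local mm [ 58.84  52.19 166.39] f local [-0.7   0.6   0.05] tq [-0.01  0.01  0.01] fix [0.19, -0.17, 0.04] w 0.0013462401822019617
```

>>> {"method": "send_rows", "body": {
  "deltas": [
    [0,0,-0.9,0,0,0,-1],
    [0,0.1,-1.7,0,0,0,-1],
    [0,0.2,-2.6,0,0,0,-1],
    [0,0.4,-3.6,0,0,0,-1],
    [0,0.8,-4.5,0,0,0,-1],
    [0,1.3,-5.3,0,0,0,-1],
    [0,2,-6,0,0,0,-1],
    [0,2.8,-6.6,0,0,0,-1],
    [0,2.8,-6.6,0,0,0,-1]
  ]
}}

```text
clock: 17.08
eef_pos: [0.5781, -0.1631, 0.1368]
tcp_rot: [0.705, 0.072, -0.072, -0.702]
ft_force: [1.4, 0.7, -0.1]
gripper_width: -0.0
```

```bash
python3 st.py; python3 - <<'E'
from h import *
im=ctrl.capture("side"); cv2.imwrite("pics/h.png",cv2.resize(im[170:340,260:460],None,fx=3.5,fy=3.5,interpolation=cv2.INTER_CUBIC)[...,::-1])
E
```

```text
t17.08 local mm [ 58.19 -15.55 136.85] f local [ 1.57  0.41 -0.09] tq [0.06 0.05 0.04] fix [0.24, -0.25, -0.04] w -0.00024830132659041246
```

View pics/h.png

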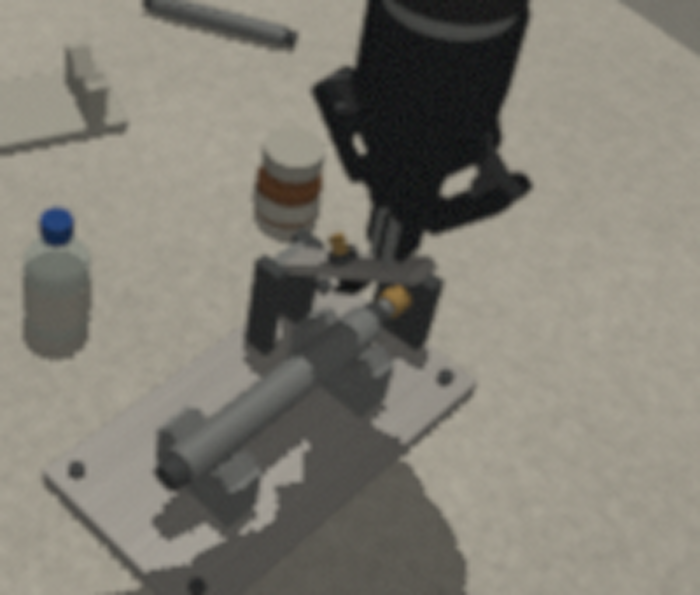

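The side picture shows the strap half closed, at about (360,270), with the finger tip behind its end. The column still rests against the plunger at (395,300).

>>> {"method": "send_rows", "body": {
  "deltas": [
    [0,0.5,-0.3,0,0,0,-1],
    [0,1.0,-0.6,0,0,0,-1],
    [0,1.5,-0.9,0,0,0,-1],
    [0,2.0,-1.1,0,0,0,-1],
    [0,2.5,-1.3,0,0,0,-1],
    [0,3.0,-1.4,0,0,0,-1],
    [0,3.3,-1.5,0,0,0,-1],
    [0,3.6,-1.6,0,0,0,-1],
    [0,3.6,-1.6,0,0,0,-1]
  ]
}}

```text
clock: 17.88
eef_pos: [0.581, -0.1781, 0.1006]
tcp_rot: [0.704, 0.072, -0.073, -0.702]
ft_force: [0.3, 0.4, 1.3]
gripper_width: -0.002
```

```bash
python3 st.py
```

```text
t17.88 local mm [ 57.82 -30.82 100.57] f local [0.34 0.31 1.34] tq [-0.03 -0.04 -0.02] fix [0.17, -0.24, -0.08] w -0.0015604950264696475
```

>>> {"method": "send_rows", "body": {
  "deltas": [
    [0,0.2,0,0,0,0,-1],
    [0,0.4,0,0,0,0,-1],
    [0,0.6,0,0,0,0,-1],
    [0,0.8,0,0,0,0,-1]
  ]
}}

```text
clock: 18.22
eef_pos: [0.581, -0.1783, 0.0926]
tcp_rot: [0.705, 0.072, -0.073, -0.702]
ft_force: [0.2, -2.1, 3.2]
gripper_width: 0.003
```

>>> {"method": "send_rows", "body": {
  "deltas": [
    [0,0.1,0,0,0,0,-1],
    [0,0.2,0,0,0,0,-1],
    [0,0.3,0,0,0,0,-1]
  ]
}}

```text
clock: 18.47
eef_pos: [0.581, -0.1784, 0.0896]
tcp_rot: [0.705, 0.072, -0.073, -0.702]
ft_force: [0.0, -1.9, 2.7]
gripper_width: -0.001
```

>>> {"method": "send_rows", "body": {
  "deltas": [
    [0,0.1,0,0,0,0,-1],
    [0,0.2,0,0,0,0,-1]
  ]
}}

```text
clock: 18.63
eef_pos: [0.581, -0.1785, 0.0875]
tcp_rot: [0.705, 0.072, -0.073, -0.702]
ft_force: [1.1, -2.5, 2.7]
gripper_width: -0.001
```

Friction alone reads about 2.7 to 3.2 N so far. I'll keep going in 1 mm steps.

>>> {"method": "send_rows", "body": {
  "deltas": [
    [0,0.05,0,0,0,0,-1],
    [0,0.1,0,0,0,0,-1]
  ]
}}

```text
clock: 18.8
eef_pos: [0.5811, -0.1785, 0.0865]
tcp_rot: [0.705, 0.072, -0.073, -0.702]
ft_force: [-0.4, -2.7, 3.8]
gripper_width: -0.001
```

>>> {"method": "send_rows", "body": {
  "deltas": [
    [0,0.05,0,0,0,0,-1],
    [0,0.1,0,0,0,0,-1]
  ]
}}

```text
clock: 18.97
eef_pos: [0.5811, -0.1786, 0.0855]
tcp_rot: [0.705, 0.072, -0.073, -0.702]
ft_force: [-0.1, -2.9, 3.8]
gripper_width: 0.002
```

>>> {"method": "send_rows", "body": {
  "deltas": [
    [0,0.05,0,0,0,0,-1],
    [0,0.1,0,0,0,0,-1]
  ]
}}

```text
clock: 19.13
eef_pos: [0.5811, -0.1786, 0.0844]
tcp_rot: [0.705, 0.072, -0.073, -0.702]
ft_force: [0.9, -3.2, 2.8]
gripper_width: -0.0
```

>>> {"method": "send_rows", "body": {
  "deltas": [
    [0,0.05,0,0,0,0,-1],
    [0,0.1,0,0,0,0,-1]
  ]
}}

```text
clock: 19.3
eef_pos: [0.5811, -0.1786, 0.0834]
tcp_rot: [0.705, 0.072, -0.073, -0.702]
ft_force: [-0.7, -2.4, 2.7]
gripper_width: 0.002
```

>>> {"method": "send_rows", "body": {
  "deltas": [
    [0,0.05,0,0,0,0,-1],
    [0,0.1,0,0,0,0,-1]
  ]
}}

```text
clock: 19.47
eef_pos: [0.5811, -0.1786, 0.0824]
tcp_rot: [0.705, 0.072, -0.073, -0.702]
ft_force: [-0.5, -2.4, 3.9]
gripper_width: -0.001
```

>>> {"method": "send_rows", "body": {
  "deltas": [
    [0,0.05,0,0,0,0,-1],
    [0,0.1,0,0,0,0,-1]
  ]
}}

```text
clock: 19.63
eef_pos: [0.5811, -0.1786, 0.0814]
tcp_rot: [0.705, 0.072, -0.073, -0.702]
ft_force: [-0.5, -1.7, 3.4]
gripper_width: 0.001
```

```bash
python3 st.py
```

```text
t19.63 local mm [ 57.85 -31.36  81.38] f local [-0.8  -1.59  3.38] tq [-0.43  0.01 -0.05] fix [0.24, -0.25, -0.06] w 0.0012908124508157323
```

>>> {"method": "send_rows", "body": {
  "deltas": [
    [0,0.05,0,0,0,0,-1],
    [0,0.1,0,0,0,0,-1]
  ]
}}

```text
clock: 19.8
eef_pos: [0.5811, -0.1787, 0.0803]
tcp_rot: [0.705, 0.072, -0.073, -0.702]
ft_force: [-0.0, -2.3, 3.6]
gripper_width: 0.002
```

```bash
python3 st.py
```

```text
t19.80 local mm [ 57.83 -31.38  80.31] f local [-0.48 -2.22  3.64] tq [-0.51 -0.02 -0.06] fix [0.24, -0.25, -0.06] w 0.0019776606897755496
```

>>> {"method": "send_rows", "body": {
  "deltas": [
    [0,0.05,0,0,0,0,-1],
    [0,0.1,0,0,0,0,-1]
  ]
}}

```text
clock: 19.97
eef_pos: [0.5811, -0.1787, 0.0793]
tcp_rot: [0.705, 0.072, -0.073, -0.702]
ft_force: [0.5, -2.0, 4.6]
gripper_width: -0.002
```

>>> {"method": "send_rows", "body": {
  "deltas": [
    [0,0.05,0,0,0,0,-1],
    [0,0.1,0,0,0,0,-1]
  ]
}}

```text
clock: 20.13
eef_pos: [0.5811, -0.1787, 0.0786]
tcp_rot: [0.705, 0.072, -0.073, -0.702]
ft_force: [-2.1, -1.7, 7.3]
gripper_width: 0.005
```

```bash
python3 st.py
```

```text
t20.13 local mm [ 57.88 -31.4   78.58] f local [-2.42 -1.23  7.28] tq [-0.38  0.17  0.01] fix [0.25, -0.25, -0.05] w 0.004744487598881906
```

>>> {"method": "send_rows", "body": {
  "deltas": [
    [0,0.05,0,0,0,0,-1],
    [0,0.1,0,0,0,0,-1]
  ]
}}

```text
clock: 20.3
eef_pos: [0.5811, -0.1787, 0.0781]
tcp_rot: [0.705, 0.072, -0.072, -0.702]
ft_force: [-1.3, -0.7, 8.0]
gripper_width: 0.004
```

```bash
python3 st.py
```

```text
t20.30 local mm [ 57.87 -31.41  78.14] f local [-1.4  -0.43  7.95] tq [-0.29  0.31  0.01] fix [0.26, -0.25, -0.03] w 0.0035972552211459025
```

>>> {"method": "send_rows", "body": {
  "deltas": [
    [0,0.08,0,0,0,0,-1],
    [0,0.12,0,0,0,0,-1]
  ]
}}

```text
clock: 20.47
eef_pos: [0.5812, -0.1787, 0.0777]
tcp_rot: [0.705, 0.073, -0.072, -0.702]
ft_force: [-1.6, -0.6, 8.6]
gripper_width: 0.002
```

```bash
python3 st.py
```

```text
t20.47 local mm [ 57.9  -31.39  77.65] f local [-1.68 -0.29  8.63] tq [-0.25  0.42 -0.06] fix [0.27, -0.25, 0.0] w 0.0017658537922297201
```

>>> {"method": "send_rows", "body": {
  "deltas": [
    [0,0.08,0,0,0,0,-1],
    [0,0.13,0,0,0,0,-1]
  ]
}}

```text
clock: 20.63
eef_pos: [0.5812, -0.1787, 0.0773]
tcp_rot: [0.705, 0.073, -0.072, -0.702]
ft_force: [-2.5, -0.5, 9.9]
gripper_width: -0.003
```

```bash
python3 st.py
```

```text
t20.63 local mm [ 57.93 -31.4   77.33] f local [-2.57 -0.    9.89] tq [-0.18  0.56 -0.07] fix [0.29, -0.25, 0.04] w -0.002564472730645885
```

>>> {"method": "send_rows", "body": {
  "deltas": [
    [0,-0.05,0,0,0,0,-1],
    [0,-0.1,0,0,0,0,-1],
    [0,-0.2,0,0,0,0,-1],
    [0,-0.4,0,0,0,0,-1],
    [0,-0.4,0,0,0,0,-1]
  ]
}}

```text
clock: 21.05
eef_pos: [0.581, -0.1784, 0.0812]
tcp_rot: [0.705, 0.073, -0.072, -0.702]
ft_force: [1.0, -0.9, 0.7]
gripper_width: -0.002
```

```bash
python3 st.py
```

```text
t21.05 local mm [ 57.85 -31.11  81.17] f local [ 0.84 -1.09  0.66] tq [-0.01 -0.01  0.05] fix [0.26, -0.24, 0.01] w -0.0016457684810504839
```

>>> {"method": "send_rows", "body": {
  "deltas": [
    [0,0.1,0,0,0,0,-1],
    [0,0.15,0,0,0,0,-1],
    [0,0.2,0,0,0,0,-1]
  ]
}}

```text
clock: 21.3
eef_pos: [0.5809, -0.1783, 0.0788]
tcp_rot: [0.705, 0.073, -0.072, -0.702]
ft_force: [-0.2, 0.1, 0.5]
gripper_width: 0.002
```

>>> {"method": "send_rows", "body": {
  "deltas": [
    [0,0.05,0,0,0,0,-1],
    [0,0.1,0,0,0,0,-1]
  ]
}}

```text
clock: 21.47
eef_pos: [0.5809, -0.1783, 0.0777]
tcp_rot: [0.705, 0.073, -0.072, -0.702]
ft_force: [-0.8, 0.3, 2.1]
gripper_width: 0.003
```

```bash
python3 st.py
```

```text
t21.47 local mm [ 57.69 -30.96  77.67] f local [-0.68  0.49  2.12] tq [ 0.09  0.13 -0.  ] fix [0.23, -0.23, -0.01] w 0.002664891573137015
```

>>> {"method": "send_rows", "body": {
  "deltas": [
    [0,-0.2,0,0,0,0,-1],
    [0,-1,0,0,0,0,-1],
    [0,-4,0,0,0,0,-1],
    [0,-8,0,0,0,0,-1],
    [0,-12,0,0,0,0,-1],
    [-4,-14,4,0,0,0,-1],
    [-6,-14,8,0,0,0,-1],
    [-6,-14,12,0,0,0,-1],
    [-6,-14,12,0,0,0,-1],
    [-6,-14,12,0,0,0,-1],
    [-6,-14,12,0,0,0,-1]
  ]
}}

```text
clock: 22.38
eef_pos: [0.4976, -0.072, 0.2184]
tcp_rot: [0.705, 0.074, -0.072, -0.702]
ft_force: [0.7, -0.2, 0.2]
gripper_width: -0.001
```

```bash
python3 - <<'E'
from h import *
a=ctrl.capture("wrist"); b=ctrl.capture("side")
A=cv2.resize(a[150:360,40:290],(400,336),interpolation=cv2.INTER_CUBIC)
B=cv2.resize(b[170:340,230:430],(400,340),interpolation=cv2.INTER_CUBIC)
cv2.imwrite("pics/i.png",np.hstack([cv2.resize(a,(450,340)),B[:340,50:]])[...,::-1]); print(ctrl.get_state()["clock"])
E
```

```text
22.4833
```

View pics/i.png

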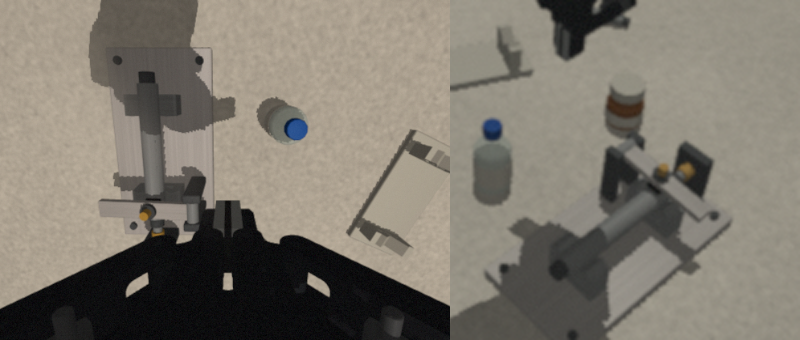

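The final picture shows the strap closed level across the column at about (150,210) in the wrist half. The column is in the saddles against the plunger, the bottle and jar haven't moved, and the arm is clear.

```bash
python3 -c "
from cell import ctrl
print(ctrl.finish_job())"
```

```text
the job is handed in; nothing more can be done
None
```

The column is in the cradle against the end stop, the strap is clamped over it, and the job was handed in at about 22.5 s on the robot's clock.

- **Column:** I lowered it into the saddles with light contact, then slid it towards the stop. With the column mostly lifted, so little friction was in the reading, the plunger pushed back with about 4.9 N, or about 3 mm. I then pushed it about 0.5 mm further, so it may have ended at about 5.2 N, slightly over the 4 to 5 N asked. I let go with its full weight on the saddles.
- **Strap:** I swung it over from behind and pressed near its tip until the finger read 9.9 N. Subtracting about 3.5 N of hinge friction, the foot was pushed in by an estimated 1.5 to 2 mm.
- **Checks on the strap:** After letting go I touched the strap again. It had sprung back only about 0.9 mm at the finger, so it is clamped with an estimated 7 N.
- **Final pictures:** The strap is closed across the column, the nut is in line with the plunger, and the bottle and jar are where they were. I kept well clear of the meter but didn't look at it again.
- **Not confirmed:** I did not measure the plunger's push after letting go. Before I closed the strap, a wrist picture showed the nut still touching the plunger. The foot figures depend on where along the strap the finger pressed, which I only know roughly.

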